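# Raise the fume cabinet's window to its mark

### The arm

A 6-joint arm with a two-finger parallel gripper is mounted at the origin on the work surface. World frame = base frame: x ahead of the robot, y to its left, z up, the work surface at z = 0. Lengths are in mm, angles in rad, forces in N, time in s.
With the tool pointing down it reaches from about 325 to 1000 mm from the base axis. Payload 5.1 kg.
Tool frame: the origin (TCP) lies at the very end of the fingers, on their centre line; the grasp point (between the pads) lies hold_point_z behind it (hold_point_z is the distance from the TCP to the grasp point, in mm); z points along the fingers, y is the line along which they close (so a half turn about z gives the same grasp; the last joint's range is limited). The gripper opens to 85 mm and grips with 20 to 120 N. Pads are 22 mm wide; open, the fingers measure 114 mm over their backs; the gripper's body (76 mm by 85 mm) begins 54 mm behind the grasp point. The pads swing forward as they close: fully open they stand 13 mm farther back than shut.
Start: joints at [-1.342, 0.124, 1.65, -0, 1.367, -0.083], TCP at [199.369, -618.657, 231.322] pointing down, gripper open.
Joint ranges: [-2.61, 2.61], [-1.02, 2.33], [0.03, 2.71], [-1.35, 4.49], [0.32, 2.68], [-2.91, 2.91]. Speed limits (rad/s): [2.57, 2.57, 3.14, 3.14, 3.14, 3.14].

### API

Orientations are given as a unit quaternion [x, y, z, w].
In Python, from plant import get_state, get_image, camera_info, sign_off, hold_point_z gives the robot as it stands.
- The arm moves only by the tool arm_command, never from a script. Its argument "moves" is a list of rows, each a list of 7 numbers: the opening, from 0 (shut) to 1 (fully open), then the shift along the tool's x, y, z in cm, then the turn, a rotation vector about the tool's x, y, z in degrees. In form: [[fingers, x, y, z, ax, ay, az], ...]. A call has 1 to 12 rows; each row shifts and turns the commanded pose from where the row before left it, along the tool's axes as they then stand; what a row does not reach is not made up. A row lasts 1/12 s, in which the tool goes at most 41.7 mm and 7.16 degrees, less where a joint would pass 70% of its speed; a pose out of reach is approached as far as the arm can. A call is refused whole if a number of a shift passes 4.17 or a number of a turn 7.16, either way. A call with a gripper value outside its range is refused whole. The fingers move at their own pace and stop on an object; the grip force is fixed at half the most. Time passes only in rows, so rows that do not move let the fingers close. It gives the time, the measured TCP pose, the force, the opening and the grip force at its end, in the units of the state.
- get_state(): the state, without advancing time (a new reading comes with each control period).
- get_image(name): name is "scene" or "side" or "wrist"; returns (picture, depth): 480x640x3 uint8, red, green, blue; 480x640 float32, mm along the optical axis (not along the pixel's ray), 0 where there is no reading.
- camera_info(name): a dict with "K" (3x3 intrinsics, pixels), "pose" (4x4, takes a point from camera to world coordinates). Camera axes: x right, y up, looking along -z (the intrinsics and any distortion apply to the point x, -y, -z); pixel columns grow to the right and rows downward; lengths in mm; the calibration is good to about 2 mm. A picture is of the moment at which its call begins: read the wrist's pose just before it. camera_info takes no time and is no camera call; for the wrist camera it gives the pose at the moment of the call.
- sign_off(): hands the job in; it is judged then, once.
The state is a dict: "time": time; "joint_positions": joint angles; "dq": joint speeds; "joint_efforts": joint torques, N m; "ee_pos": TCP position; "ee_rot": TCP orientation; "contact_force": force on the tool from outside, world axes, zero at the start; "torque": the same for the moment, N m; "grip_width": opening from 0.0 (shut) to 1.0 (fully open); "grip_force": force on a finger pad.
Only numpy, scipy, OpenCV 4.12 (cv2) and the standard library are available. Lean on these libraries where they do the work, as an engineer would, in place of code of your own. Each camera call takes 0.05 s, during which the arm holds its last target. There are 200 camera calls.

### The job

Push the amber sliding window of the solder-fume cabinet gently up its slope, fingertips beneath its yellow lip, until the red pointer at the lip's left end stands level with the green clip on the post, then take the hand away so that nothing is touched. Do not pinch the lip between the fingers, and leave the green clip, the solder spool, the flux bottle and the orange bracket where they are.

Things in the scene. Friction and masses are not known exactly. Their poses are not given: they have to be found in the camera images.
- lip (a point): Yellow under half of the lip along the window's lower edge: a bar 360 mm long, 34 deep, 8 thick (a dark strip, 6 thick, lies on it). Origin: middle of its length, on its underside, in the window's mid-plane. z: up the slope, the way it slides (55 deg above level, away from the robot); x: into the cabinet, square to the window (forward and down); y: along the lip to its left end. The bar spans x = -31 to +3 mm.
- sash (a joint): How far the window has slid up its slope, m: 0 shut, 0.19 fully up. It weighs about 0.6 kg but is counterweighted: 2 to 5 N along the slope moves it, and it stays where it is left. It can be pushed anywhere along the lip, by fingers pointing from straight down to about 50 degrees forward of down.
- pointer (a point): Middle of the red pointer (8 mm thick, fixed to the window) just beyond the lip's left (+y) end: 200 mm from the lip's middle, 26 mm in front of the window's mid-plane, 4 mm above the lip's underside. Axes as lip.
- mark (a point): Middle of the green clip (20 mm high along the slope) on the left post, given at the pointer's x and y: where the pointer's middle is when exactly level. Axes as lip; the push still to make is mark minus pointer along z. The clip is only clamped on and could be knocked.
- spool_mid (a point): Centre of a blue solder spool, 56 mm across and 50 mm high, standing on the bench before the cabinet, to one side.
- flux_mid (a point): Centre of a white flux bottle with red cap, 44 mm across and 85 mm high, standing on the bench before the cabinet, to the other side.
- bracket_mid (a point): Centre of an orange printed bracket, an L of 50 x 30 mm, 36 mm high, on the bench before the middle of the cabinet.
- cabinet: Fume cabinet, 450 mm wide; roof 306 mm high, sloping front posts up to 450, fixed to the bench. Origin: under the middle of its base plate; x points to its back, z up. The base plate spans x = -200 to +120 mm, 30 high. A grey fixed sill fills the slope below the shut window (its face 3 mm in front of the window's mid-plane), so fingers go in front of the sill, under the 28 mm of lip that stand out.

How it is judged (in metres and radians):
On the way:
1. the fingers push the window up at least 30 mm from beneath the yellow half of its lip (distance of lip from where it was at the start of the episode above 0.03 m and contact force between sash_c3 and the fingers above 0.3 N), for 0.1 s.
At the end, for the whole second after the job is handed in: The pointer's middle is within 10 mm, along the slope, of the middle of the green clip (within the clip's height) and the window is at rest (z of pointer in the frame of mark between -0.01 and 0.01 m and velocity of joint sash between -0.01 and 0.01 m/s); the robot touches nothing.
It fails at once if the lip is pinched: fingers press on its top and its underside at once (contact force between each of sash_c3, sash_c4 and the fingers above 1 N).
It fails at once if the window is flung up or down, faster than 0.35 m/s (velocity of joint sash above 0.35 m/s or velocity of joint sash below -0.35 m/s).
It fails at once if the green clip is shifted by more than 5 mm (distance of mark from where it was at the start of the episode above 0.005 m).
It fails at once if the spool, bottle or bracket is moved or lifted by more than 15 mm (distance of any of spool_mid, flux_mid, bracket_mid from where it was at the start of the episode above 0.015 m).
It also fails if it takes over 38 s, if anything falls off the work surface, if the arm or the gripper's body presses on something with over 40 N, if the wrist force passes 120 N, or if a joint passes its speed limit or range.

## Working session

There is one attempt and no reset: what is moved stays moved. The work goes in short steps, Python scripts to look and compute and a tool call to move; the robot and the scene stay as the last step left them, time stands still between calls to the robot, and variables do not carry over. Pictures are saved under pics/ and viewed, at most 10 in all, crops included, and the job is handed in when it is done.

Besides the shell and the picture viewer there is one more tool, called after ">>>" as name([rows], argument=value, ...), one row to a line, values as JSON. arm_command: Moves the arm, as the interface text tells. Its arguments: {"type":"object","properties":{"moves":{"type":"array","items":{"type":"array","items":{"type":"number"}}}},"required":["moves"]}

```bash
mkdir -p pics; python3 - <<'E'
from plant import *
import cv2,numpy as np
s=get_state();print(s['time'],s['ee_pos'],s['ee_rot'],hold_point_z)
for n in("scene","side"):
    p,d=get_image(n);cv2.imwrite(f'pics/{n}0.png',p[...,::-1]);np.savez(f'pics/{n}0.npz',p=p,d=d,**camera_info(n))
E
```

```text
0.0 [ 199.24384111 -618.06067086  230.04120003] [ 9.87871430e-01  1.55270422e-01 -7.95356111e-05 -1.06177267e-03] 18.700000000000003
```

View pics/scene0.png

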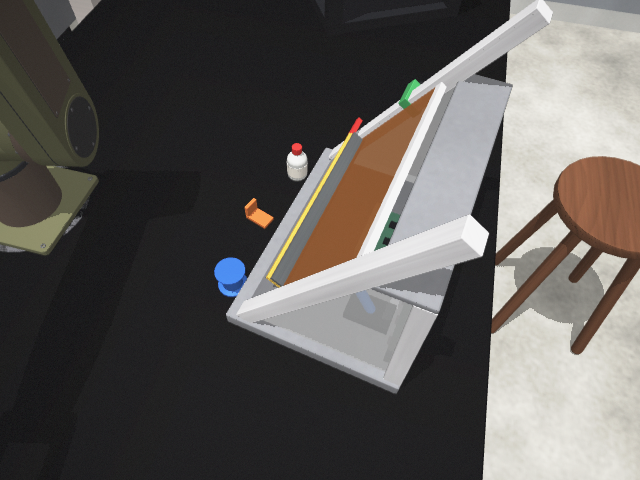

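View pics/side0.png

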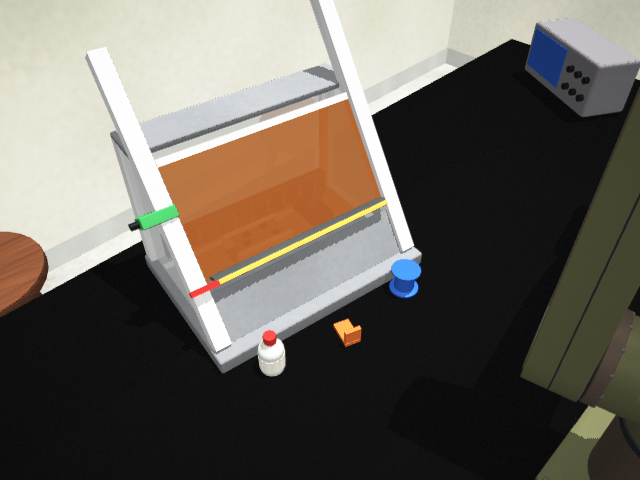

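The scene view shows the red pointer at about (355,127), the green clip at (410,93) and the yellow lip from (350,140) to (270,280). In the side view the pointer is at (203,288), the clip at (158,217) and the lip runs from (213,285) to (385,203). The spool, bracket and bottle stand in front.

```bash
cat > h.py <<'E'
import numpy as np,cv2
def cloud(p,d,K,pose,mask):
    v,u=np.nonzero(mask&(d>0)); z=d[v,u]
    c=np.c_[(u-K[0,2])/K[0,0]*z,-(v-K[1,2])/K[1,1]*z,-z]
    return c@pose[:3,:3].T+pose[:3,3]
def masks(p):
    h=cv2.cvtColor(p,cv2.COLOR_RGB2HSV).astype(int);H,S,V=h[...,0],h[...,1],h[...,2]
    return dict(yel=(H>22)&(H<34)&(S>130)&(V>120),red=((H<4)|(H>175))&(S>180)&(V>120),
      grn=(H>50)&(H<80)&(S>150)&(V>90),blue=(H>100)&(H<120)&(S>170)&(V>100),orange=(H>8)&(H<17)&(S>170)&(V>190))
E
python3 - <<'E'
from h import *
np.set_printoptions(precision=1,suppress=True)
for n in("scene","side"):
    f=np.load(f'pics/{n}0.npz');print(n)
    for k,m in masks(f['p']).items():
        nc,l,st,ce=cv2.connectedComponentsWithStats(m.astype(np.uint8))
        for i in range(1,nc):
            if st[i,4]<25: continue
            c=cloud(f['p'],f['d'],f['K'],f['pose'],l==i)
            if len(c)<10: print(k,'nodepth');continue
            print(k,ce[i],st[i,4],'med',np.median(c,0),'lo',np.percentile(c,3,axis=0),'hi',np.percentile(c,97,axis=0))
            if k=='yel':
                q=c[np.abs(c-np.median(c,0)).max(1)<220]
                w=cv2.fitLine(q.astype(np.float32),cv2.DIST_HUBER,0,.01,.01).ravel();t=(q-w[3:])@w[:3]
                print('  dir',w[:3].round(4),'ends',w[3:]+w[:3]*np.percentile(t,1),w[3:]+w[:3]*np.percentile(t,99))
E
```

```text
scene
yel [307.7 207.6] 517 med [585.3  38.3 139.5] lo [ 563.2 -101.5  136.7] hi [616.3 227.9 141.9]
  dir [ 0.2  1.  -0. ] ends [ 562.2 -106.9  139.6] [617.9 236.9 139.4]
red [355.8 125.1] 81 med [624.3 269.7 138.3] lo [617.2 247.7 135.6] hi [630.5 288.1 141.9]
red [296.6 151.1] 48 med [514.5 223.3  80.3] lo [503.6 220.   72.7] hi [521.5 232.2  86.3]
blue [230.  273.8] 826 med [471.8 -70.9  50.7] lo [445.9 -90.    6.7] hi [493.1 -43.8  53.5]
side
yel [300.6 242.5] 817 med [593.2  87.2 137.1] lo [563.2 -92.4 133.5] hi [617.2 233.2 140.1]
  dir [ 0.2  1.  -0. ] ends [ 562.1 -101.6  137.1] [617.  238.9 136.8]
red [204.3 288.3] 155 med [622.3 267.4 137.2] lo [616.9 244.6 133. ] hi [629.4 290.5 140.2]
red [269.7 340.9] 67 med [505.1 237.6  79.7] lo [501.9 226.   72.4] hi [514.3 242.2  86. ]
grn [157.  217.1] 446 med [709.8 275.7 236.9] lo [702.1 245.3 230.2] hi [725.  301.  243.5]
blue [546.7  57. ] 1323 med [ 700.5 -988.8   94.5] lo [  639.7 -1029.6    41. ] hi [ 767.9 -952.3  144.2]
blue [404.5 277.8] 926 med [465.7 -57.1  48.3] lo [446.8 -88.5   2.6] hi [493.8 -39.9  52.6]
```

```bash
cat >> h.py <<'E'
yd=np.array([.160,.987,0]);f=np.array([.987,-.160,0]);s=.5736*f+np.array([0,0,.8192]);xl=.8192*f-np.array([0,0,.5736])
L0=np.array([612.5,63.3,117.])
def lip(c): return (np.asarray(c)-L0)@np.c_[xl,yd,s]
E
python3 - <<'E'
from h import *
np.set_printoptions(precision=1,suppress=True)
for n in("scene","side"):
    F=np.load(f'pics/{n}0.npz');p=F['p'];h=cv2.cvtColor(p,cv2.COLOR_RGB2HSV)
    m=masks(p);m['grn']=(h[...,0]>50)&(h[...,0]<85)&(h[...,1]>100)&(h[...,2]>50)
    for k in('grn','red','yel'):
        c=lip(cloud(p,F['d'],F['K'],F['pose'],m[k]));c=c[(np.abs(c[:,0]+20)<60)&(np.abs(c[:,1])<260)&(np.abs(c[:,2])<200)]
        if k=='grn':c=c[c[:,1]>150]
        print(n,k,len(c),*[np.percentile(c,q,axis=0) for q in(2,25,50,75,98)])
    m=(h[...,0]>5)&(h[...,0]<20)&(h[...,1]>150)&(h[...,2]>120)
    c=cloud(p,F['d'],F['K'],F['pose'],m);c=c[(c[:,2]>5)&(c[:,2]<60)&(c[:,0]<560)&(c[:,0]>350)&(abs(c[:,1])<300)]
    print('bracket',len(c),c.min(0),c.max(0))
E
```

```text
scene grn 232 [-21.  190.4 126.7] [-20.2 192.6 133. ] [-18.1 213.3 139.6] [-14.  234.4 142.8] [ -7.3 248.7 144.8]
scene red 110 [ -79.6  140.3 -106. ] [-71.9 153.1 -92.7] [-31.8 196.7   5. ] [-28.4 210.5   6.1] [-24.6 224.4   7.8]
scene yel 516 [ -33.7 -174.2    2.5] [ -32.8 -108.1    4.6] [-31.4 -29.1   5.5] [-30.   64.7   6.4] [-28.4 167.9   7.9]
bracket 411 [440.8  70.4   5.1] [497.  113.9  39.1]
side grn 536 [-20.8 193.5 125.1] [-18.9 209.6 129.7] [-17.9 226.  134.8] [-16.6 240.9 139.6] [  3.4 251.8 143.7]
side red 155 [-33.6 178.8  -1.1] [-31.8 190.1   1.5] [-30.8 202.6   3.5] [-29.4 216.1   5.3] [-23.9 227.1   6.4]
side yel 816 [ -34.1 -166.3   -0.8] [-31.9 -72.1   1.2] [-30.7  20.4   3.2] [-29.3 103.7   5.1] [-25.  171.1   6.7]
bracket 435 [442.4  72.    5.1] [498.9 116.9  39.2]
```

>>> arm_command([
  [0, 2.14, -2.87, -0.25, 0, 0, 0],
  [0, 2.14, -2.87, -0.25, 0, 0, 0],
  [0, 2.14, -2.87, -0.25, 0, 0, 0],
  [0, 2.14, -2.87, -0.25, 0, 0, 0],
  [0, 2.14, -2.87, -0.25, 0, 0, 0],
  [0, 2.14, -2.87, -0.25, 0, 0, 0],
  [0, 2.14, -2.87, -0.25, 0, 0, 0],
  [0, 2.14, -2.87, -0.25, 0, 0, 0],
  [0, 2.14, -2.87, -0.25, 0, 0, 0],
  [0, 2.14, -2.87, -0.25, 0, 0, 0],
])

```text
time: 0.93
ee_pos: [315.0, -278.0, 255.9]
ee_rot: [0.988, 0.155, -0.0, -0.0]
contact_force: [0.8, -0.4, -0.2]
grip_width: -0.001
grip_force: 0.0
```

>>> arm_command([
  [0, 2.14, -2.87, -0.25, 0, 0, 0],
  [0, 2.14, -2.87, -0.25, 0, 0, 0],
  [0, 2.14, -2.87, -0.25, 0, 0, 0],
  [0, 2.14, -2.87, -0.25, 0, 0, 0],
  [0, 2.14, -2.87, -0.25, 0, 0, 0],
  [0, 2.14, -2.87, -0.25, 0, 0, 0],
  [0, 2.14, -2.87, -0.25, 0, 0, 0],
  [0, 2.14, -2.87, -0.25, 0, 0, 0],
  [0, 2.14, -2.87, -0.25, 0, 0, 0],
  [0, 2.14, -2.87, -0.25, 0, 0, 0],
])

```text
time: 1.77
ee_pos: [430.6, 60.9, 281.2]
ee_rot: [0.988, 0.155, -0.0, 0.0]
contact_force: [1.1, -1.2, 0.6]
grip_width: 0.001
grip_force: 0.0
```

>>> arm_command([
  [0, 0, 0, 0, 0, 0, 5.4],
  [0, 0, 0, 0, 0, 0, 5.4],
  [0, 0, 0, 0, 0, 0, 5.4],
  [0, 0, 0, 0, 0, 0, 5.4],
  [0, 0, 0, 0, 0, 0, 5.4],
  [0, 0, 0, 0, 0, 6, 0],
  [0, 0, 0, 0, 0, 6, 0],
  [0, 0, 0, 0, 0, 6, 0],
  [0, 0, 0, 0, 0, 6, 0],
  [0, 0, 0, 0, 0, 6, 0],
])

```text
time: 2.6
ee_pos: [430.7, 58.9, 281.6]
ee_rot: [0.962, -0.077, 0.261, 0.021]
contact_force: [-0.8, -0.4, -0.7]
grip_width: 0.001
grip_force: 0.0
```

>>> arm_command([
  [0, 0, 0, 0, 0, 5, 0],
  [0, 0, 0, 0, 0, 5, 0],
  [0, 0, 0, 0, 0, 5, 0],
  [0, 0, 0, 0, 0, 5, 0],
  [0, 0, 0, 0, 0, 0, 0],
  [0, 0, 0, 0, 0, 0, 0],
  [0, 0, 0, 0, 0, 0, 0],
])

```text
time: 3.18
ee_pos: [430.9, 59.0, 282.1]
ee_rot: [0.904, -0.072, 0.421, 0.033]
contact_force: [0.7, 0.4, 0.3]
grip_width: 0.001
grip_force: 0.0
```

```bash
cat >> h.py <<'E'
from scipy.spatial.transform import Rotation as Ro
def rep(st,goal_lip):
    np.set_printoptions(precision=2,suppress=True)
    R=Ro.from_quat(st['ee_rot']).as_matrix();e=np.asarray(st['ee_pos'])
    g=L0+np.c_[xl,yd,s]@np.array(goal_lip)
    print(st['time'],'lip pos',lip(e),'axes in lip\n',np.c_[xl,yd,s].T@R,'\n shift cm',R.T@(g-e)/10,'q',np.array(st['joint_positions']),st['contact_force'])
E
python3 -c "
from h import *
from plant import *
rep(get_state(),[-80,-20,-40])"
```

```text
3.1833 lip pos [-241.02  -33.32   32.83] axes in lip
 [[ 0.09  0.    1.  ]
 [ 0.   -1.    0.  ]
 [ 1.    0.   -0.09]] 
 shift cm [-5.84 -1.32 16.68] q [ 0.17 -1.    2.51 -0.35  0.81  2.03] [0.7  0.42 0.32]
```

>>> arm_command([
  [0, -0.49, -0.11, 1.39, 0, 0, 0],
  [0, -0.49, -0.11, 1.39, 0, 0, 0],
  [0, -0.49, -0.11, 1.39, 0, 0, 0],
  [0, -0.49, -0.11, 1.39, 0, 0, 0],
  [0, -0.49, -0.11, 1.39, 0, 0, 0],
  [0, -0.49, -0.11, 1.39, 0, 0, 0],
  [0, -0.49, -0.11, 1.39, 0, 0, 0],
  [0, -0.49, -0.11, 1.39, 0, 0, 0],
  [0, -0.49, -0.11, 1.39, 0, 0, 0],
  [0, -0.49, -0.11, 1.39, 0, 0, 0],
  [0, -0.49, -0.11, 1.39, 0, 0, 0],
  [0, -0.49, -0.11, 1.39, 0, 0, 0],
])

```text
time: 4.18
ee_pos: [522.8, 57.8, 130.1]
ee_rot: [0.904, -0.073, 0.42, 0.035]
contact_force: [-0.2, -0.7, 0.1]
grip_width: 0.003
grip_force: 0.0
```

```bash
python3 -c "
from h import *
from plant import *
rep(get_state(),[-12,-20,-40])
p,d=get_image('side');cv2.imwrite('pics/side1.png',p[...,::-1])"
```

```text
4.1833 lip pos [-79.3  -19.8  -39.58] axes in lip
 [[ 0.09 -0.    1.  ]
 [-0.   -1.   -0.  ]
 [ 1.   -0.   -0.09]] 
 shift cm [0.56 0.01 6.71] q [ 0.12 -0.46  2.51 -0.75  0.32  2.48] [-0.24 -0.68  0.07]
```

View pics/side1.png

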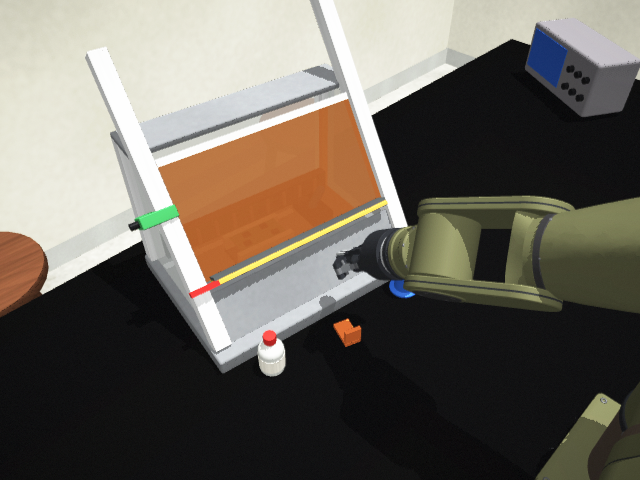

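The arm is in front of the sill, with the tip near (345,262) below the lip, and nothing has been touched. Joint 5 is at its limit, so I'll tilt back by 12°.

>>> arm_command([
  [0, 0, 0, 0, 0, -4, 0],
  [0, 0, 0, 0, 0, -4, 0],
  [0, 0, 0, 0, 0, -4, 0],
  [0, 0, 0, 0, 0, 0, 0],
  [0, 0, 0, 0, 0, 0, 0],
])

```text
time: 4.65
ee_pos: [522.9, 57.8, 131.8]
ee_rot: [0.941, -0.077, 0.328, 0.027]
contact_force: [-0.3, 0.9, -0.3]
grip_width: -0.001
grip_force: 0.0
```

```bash
python3 -c "
from h import *
from plant import *
rep(get_state(),[-12,-20,-40])"
```

```text
4.65 lip pos [-80.27 -19.81 -38.08] axes in lip
 [[ 0.28 -0.    0.96]
 [-0.   -1.   -0.  ]
 [ 0.96 -0.   -0.28]] 
 shift cm [1.76 0.   6.6 ] q [ 0.09 -0.41  2.41 -0.32  0.52  2.05] [-0.27  0.93 -0.31]
```

>>> arm_command([
  [0, 0.15, 0, 0.6, 0, 0, 0],
  [0, 0.15, 0, 0.6, 0, 0, 0],
  [0, 0.15, 0, 0.6, 0, 0, 0],
  [0, 0.15, 0, 0.6, 0, 0, 0],
  [0, 0.16, 0, 0.6, 0, 0, 0],
  [0, 0.16, 0, 0.6, 0, 0, 0],
  [0, 0.16, 0, 0.6, 0, 0, 0],
  [0, 0.16, 0, 0.6, 0, 0, 0],
  [0, 0.16, 0, 0.6, 0, 0, 0],
  [0, 0.16, 0, 0.6, 0, 0, 0],
  [0, 0.16, 0, 0.6, 0, 0, 0],
  [0, 0, 0, 0, 0, 0, 0],
])

```text
time: 5.65
ee_pos: [575.1, 49.1, 87.9]
ee_rot: [0.942, -0.076, 0.326, 0.027]
contact_force: [-0.1, -0.7, -0.6]
grip_width: 0.004
grip_force: 0.0
```

```bash
python3 -c "
from h import *
from plant import *
rep(get_state(),[-12,-20,-10])
p,d=get_image('side');cv2.imwrite('pics/side2.png',cv2.resize(p[160:340,180:440,::-1],(780,540)))"
```

```text
5.65 lip pos [-11.72 -20.   -43.67] axes in lip
 [[ 0.29 -0.    0.96]
 [ 0.   -1.   -0.  ]
 [ 0.96  0.   -0.29]] 
 shift cm [ 3.22  0.   -1.  ] q [ 0.06 -0.19  2.32 -0.38  0.38  2.1 ] [-0.07 -0.65 -0.63]
```

View pics/side2.png

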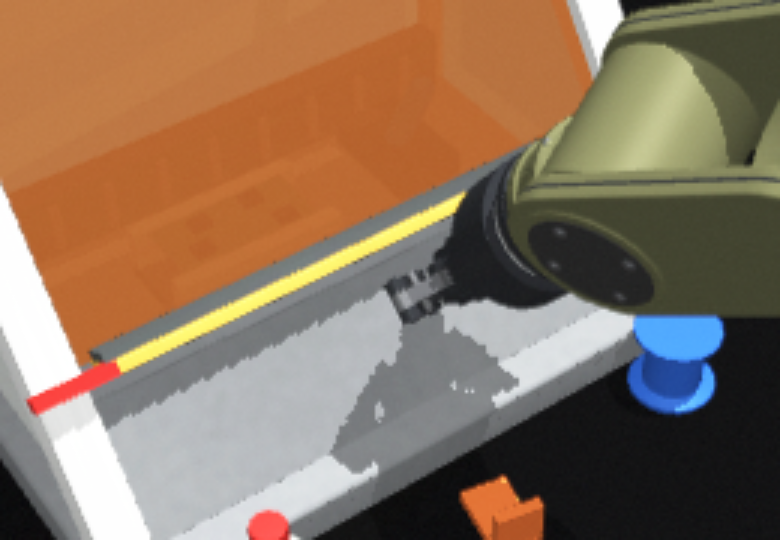

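The tip sits under the lip at about (410,295) in the crop, clear of everything. Next I'll push slowly up the slope.

>>> arm_command([
  [0, 0.38, 0, -0.11, 0, 0, 0],
  [0, 0.38, 0, -0.11, 0, 0, 0],
  [0, 0.38, 0, -0.11, 0, 0, 0],
  [0, 0.38, 0, -0.11, 0, 0, 0],
  [0, 0.38, 0, -0.11, 0, 0, 0],
  [0, 0.38, 0, -0.11, 0, 0, 0],
  [0, 0.38, 0, -0.11, 0, 0, 0],
  [0, 0.38, 0, -0.11, 0, 0, 0],
  [0, 0.38, 0, -0.11, 0, 0, 0],
  [0, 0.38, 0, -0.11, 0, 0, 0],
  [0, 0.38, 0, -0.11, 0, 0, 0],
  [0, 0.38, 0, -0.11, 0, 0, 0],
])

```text
time: 6.7
ee_pos: [601.8, 44.9, 127.3]
ee_rot: [0.942, -0.076, 0.326, 0.027]
contact_force: [-5.1, 1.7, -0.3]
grip_width: 0.001
grip_force: 2.1
```

```bash
cat > m.py <<'E'
from h import *
from plant import *
def ptr():
    for n in('side','scene'):
        p,d=get_image(n);ci=camera_info(n);K,P=np.array(ci['K']),np.array(ci['pose']);hh=cv2.cvtColor(p,cv2.COLOR_RGB2HSV)
        m=masks(p);m['grn']=(hh[...,0]>50)&(hh[...,0]<85)&(hh[...,1]>100)&(hh[...,2]>50)
        for k in('grn','red'):
            c=lip(cloud(p,d,K,P,m[k]));c=c[(np.abs(c[:,0]+20)<40)&(np.abs(c[:,1]-215)<45)&(c[:,2]>-30)&(c[:,2]<200)]
            if len(c): print(n,k,len(c),'z',np.percentile(c[:,2],[2,50,98]))
    return p
rep(get_state(),[-12,-20,114]);ptr()
E
python3 m.py
```

```text
6.7 lip pos [-12.19 -19.83   4.08] axes in lip
 [[ 0.29 -0.    0.96]
 [ 0.   -1.   -0.  ]
 [ 0.96  0.   -0.29]] 
 shift cm [10.53  0.03 -3.16] q [ 0.04 -0.19  2.25 -0.3   0.45  2.  ] [-5.06  1.74 -0.34]
side grn 535 z [125.06 134.62 143.66]
side red 142 z [22.45 26.33 29.2 ]
scene grn 234 z [126.12 140.08 144.43]
scene red 88 z [24.09 30.18 32.34]
```

>>> arm_command([
  [0, 0.39, 0, -0.12, 0, 0, 0],
  [0, 0.39, 0, -0.12, 0, 0, 0],
  [0, 0.39, 0, -0.12, 0, 0, 0],
  [0, 0.39, 0, -0.12, 0, 0, 0],
  [0, 0.39, 0, -0.12, 0, 0, 0],
  [0, 0.39, 0, -0.12, 0, 0, 0],
  [0, 0.39, 0, -0.12, 0, 0, 0],
  [0, 0.39, 0, -0.12, 0, 0, 0],
  [0, 0.39, 0, -0.12, 0, 0, 0],
  [0, 0.39, 0, -0.12, 0, 0, 0],
  [0, 0.39, 0, -0.12, 0, 0, 0],
  [0, 0.39, 0, -0.12, 0, 0, 0],
])

```text
time: 7.8
ee_pos: [629.7, 40.4, 168.0]
ee_rot: [0.942, -0.076, 0.327, 0.027]
contact_force: [-0.8, 1.0, -3.2]
grip_width: -0.0
grip_force: 1.3
```

>>> arm_command([
  [0, 0.38, 0, -0.11, 0, 0, 0],
  [0, 0.38, 0, -0.11, 0, 0, 0],
  [0, 0.38, 0, -0.11, 0, 0, 0],
  [0, 0.38, 0, -0.11, 0, 0, 0],
  [0, 0.38, 0, -0.11, 0, 0, 0],
  [0, 0.38, 0, -0.11, 0, 0, 0],
  [0, 0.38, 0, -0.11, 0, 0, 0],
  [0, 0.38, 0, -0.11, 0, 0, 0],
  [0, 0.38, 0, -0.11, 0, 0, 0],
  [0, 0.38, 0, -0.11, 0, 0, 0],
  [0, 0, 0, 0, 0, 0, 0],
])

```text
time: 8.72
ee_pos: [653.2, 36.8, 201.6]
ee_rot: [0.941, -0.076, 0.328, 0.027]
contact_force: [-2.1, 0.1, 0.3]
grip_width: -0.003
grip_force: 0.9
```

```bash
python3 m.py
```

```text
8.7167 lip pos [-12.11 -19.68  94.77] axes in lip
 [[ 0.29 -0.    0.96]
 [ 0.   -1.   -0.  ]
 [ 0.96  0.   -0.29]] 
 shift cm [ 1.85  0.03 -0.54] q [ 0.02 -0.17  2.09 -0.22  0.57  1.9 ] [-2.05  0.14  0.27]
side grn 537 z [125.11 134.67 143.68]
side red 140 z [113.17 116.69 119.77]
scene grn 233 z [126.6  139.76 144.79]
scene red 100 z [113.77 119.07 121.42]
```

>>> arm_command([
  [0, 0.28, 0, -0.08, 0, 0, 0],
  [0, 0.28, 0, -0.08, 0, 0, 0],
  [0, 0.28, 0, -0.08, 0, 0, 0],
  [0, 0.28, 0, -0.08, 0, 0, 0],
  [0, 0.28, 0, -0.08, 0, 0, 0],
  [0, 0.28, 0, -0.08, 0, 0, 0],
  [0, 0, 0, 0, 0, 0, 0],
  [0, 0, 0, 0, 0, 0, 0],
])

```text
time: 9.48
ee_pos: [663.0, 35.2, 215.1]
ee_rot: [0.941, -0.076, 0.328, 0.027]
contact_force: [-1.0, 0.1, -0.7]
grip_width: 0.001
grip_force: 0.5
```

```bash
python3 m.py
```

```text
9.4833 lip pos [-11.77 -19.65 111.58] axes in lip
 [[ 0.29 -0.    0.96]
 [ 0.   -1.   -0.  ]
 [ 0.96  0.   -0.29]] 
 shift cm [ 0.23  0.03 -0.09] q [ 0.02 -0.16  2.06 -0.2   0.59  1.88] [-0.99  0.08 -0.72]
side grn 385 z [124.96 137.38 143.75]
side red 142 z [129.83 133.39 136.71]
scene grn 170 z [131.28 142.18 144.89]
scene red 100 z [129.84 136.16 137.83]
```

It's level to within about 1–2 mm. I'll back down away from the lip, then pull the hand out.

>>> arm_command([
  [0, -0.4, 0, 0.1, 0, 0, 0],
  [0, -0.5, 0, 0.1, 0, 0, 0],
  [0, -0.5, 0, 0.1, 0, 0, 0],
  [0, -0.5, 0, 0.1, 0, 0, 0],
  [0, -0.5, 0, 0, 0, 0, 0],
  [0, -0.5, 0, -0.5, 0, 0, 0],
  [0, -0.5, 0, -1, 0, 0, 0],
  [0, -0.3, 0, -1, 0, 0, 0],
  [0, 0, 0, -1.5, 0, 0, 0],
  [0, 0, 0, -1.5, 0, 0, 0],
  [0, 0, 0, -1.5, 0, 0, 0],
  [0, 0, 0, -1.5, 0, 0, 0],
])

```text
time: 10.58
ee_pos: [583.2, 48.2, 255.3]
ee_rot: [0.942, -0.076, 0.327, 0.027]
contact_force: [-0.5, 1.1, -0.6]
grip_width: -0.003
grip_force: 0.0
```

>>> arm_command([
  [0, 0, 0, -1.2, 0, 0, 0],
  [0, 0, 0, -1, 0, 0, 0],
  [0, 0, 0, -0.5, 0, 0, 0],
  [0, 0, 0, 0, 0, 0, 0],
  [0, 0, 0, 0, 0, 0, 0],
  [0, 0, 0, 0, 0, 0, 0],
])

```text
time: 11.08
ee_pos: [567.4, 50.7, 275.0]
ee_rot: [0.942, -0.076, 0.326, 0.027]
contact_force: [-0.6, 0.6, -0.5]
grip_width: -0.003
grip_force: 0.0
```

```bash
python3 m.py; python3 -c "
from plant import *
import cv2
p,d=get_image('side');cv2.imwrite('pics/side3.png',p[...,::-1])"
```

```text
11.0833 lip pos [-125.43  -19.64  105.05] axes in lip
 [[ 0.29 -0.    0.96]
 [ 0.   -1.   -0.  ]
 [ 0.96  0.   -0.29]] 
 shift cm [ 4.14  0.02 10.6 ] q [ 0.06 -0.45  2.18 -0.2   0.77  1.89] [-0.64  0.65 -0.53]
side grn 384 z [124.93 137.38 143.7 ]
side red 142 z [129.79 133.43 136.73]
scene grn 169 z [131.   142.28 144.59]
scene red 100 z [130.59 136.04 138.1 ]
```

View pics/side3.png

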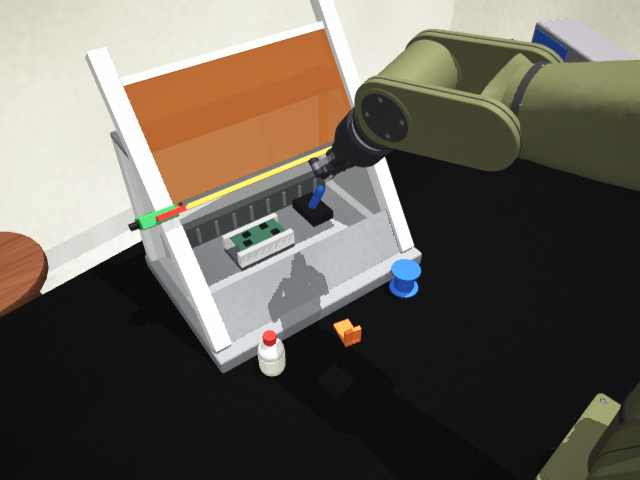

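The pointer, at about (170,214), is level with the clip at (158,217). The objects haven't moved, and the hand is about 95 mm clear of the lip.

```bash
python3 -c "
from plant import *
print(sign_off())"
```

```text
the job is handed in; nothing more can be done
None
```

The window is up with its pointer within about 2 mm of level with the green clip. The hand is clear, nothing else was moved, and the job is handed in (no verdict came back).

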